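# Lock the tilted decorating wheel with its index pin

### The job

Lock the tilted decorating wheel so that the pot on it can be painted: turn the wheel by its black handle until the hole in its steel lug lies over the hole in the yellow bracket, then take the red-headed pin from the wooden rack and push it through both holes until its collar sits flat on the lug, and let go. Leave the other two pins and the pots, tin and brush on the table where they are.

Things in the scene. Friction and masses are not known exactly. Their poses are not given: they have to be found in the camera images.
- wheel (a joint): Angle of the decorating wheel (rad) about its axis, which leans 30 degrees. 0: its hole over the bracket's hole; growing is anticlockwise seen from above. Starts at 0.4 to 1.0, stops at -0.5 and 1.3, stiff (about 0.15 N m), stays where left. Aluminium disc, 190 mm diameter, 10 mm thick; fixed clay pot (92 mm diameter, 85 mm high) on its middle; steel lug and black handle on opposite sides.
- base_hole (a point): Hole (20 mm) through the 14 mm thick yellow lug (56 x 52 mm) of the fixed bracket under the wheel's rim; centre, at its upper face. z: the hole's axis, upward, leaning 30 degrees from vertical, parallel to the wheel's axis; y: outward from the wheel's axis, which passes 125 mm away along -y; x: uphill. The wheel's flat top is 14 mm above this point along z.
- wheel_hole (a point): Hole (20 mm) through the wheel's 10 mm thick steel lug (48 x 46 mm, flush with the disc); centre, at its upper face. Turns with the wheel, 125 mm from its axis. z: the hole's axis, upward; y: outward. Lined up, it lies 14 mm above base_hole along z, with a 4 mm gap between the two lugs.
- handle_mid (a point): Half-way up the wheel's handle, a fixed black round post of 20 mm diameter, 55 mm long, standing along the wheel's axis (z) 118 mm from it, opposite to the lug; its foot is on the disc's top face, 27.5 mm below this point.
- pin_mid (a point): Middle of the loose red-headed steel pin (130 mm, 0.1 to 0.2 kg); z: tip to head. Shank 16 mm diameter, 75 mm, tapering to 8 mm over the last 12; collar 36 x 5 mm, underside 10 mm headward of this point; red head 28 mm diameter, 15 to 65 mm headward. Starts upright in one of the rack's holes, collar on the rack. Fully home, this point is 10 mm below wheel_hole, 4 mm above base_hole.
- rack: Fixed wooden pin rack, 64 (x) x 176 (y) x 80 mm high, origin under its centre; three 20 mm through holes in a row along its y, 56 mm apart, each with a pin standing in it. The neighbouring pins' heads are the same size and height as the red one (top at 135 mm).
- spare_a_mid (a point): Bystander: half-way along the green-headed brass pin in the rack (130 mm long, shank 11 mm, head and collar like the red one).
- spare_b_mid (a point): Bystander: half-way along the wooden-headed pin in the rack (130 mm long, shank 11 mm, head and collar like the red one).
- red_jar: Bystander: loose small red jar, 72 mm diameter, 65 mm high; origin at its foot's centre.
- clay_cup: Bystander: loose small clay pot, 72 mm diameter, 60 mm high; origin at its foot's centre.
- green_pot: Bystander: loose green lidded pot, 96 mm diameter, 85 mm high; origin at its foot's centre.
- red_pot: Bystander: loose red lidded pot, 110 mm diameter, 100 mm high; origin at its foot's centre.
- paint_tin: Bystander: loose steel paint tin, 70 mm diameter, 85 mm high; origin at its foot's centre.
- paint_brush: Bystander: loose brush lying on the table, to the right of the rack as the robot sees it.
Things that resemble listed ones, but are neither listed nor needed, are in the scene too. Leave any blue, pink or purple look-alike of the part that bears pin_mid alone.

How it is judged:
At the end, for the whole second after the job is handed in: The red-headed pin stands, released and at rest, through the wheel's hole and the bracket's hole: its middle within 5 mm of its fully home depth and 6 mm of the bracket hole's axis, the pin within 0.15 rad of that axis, and the wheel within 0.06 rad of lined up (z of pin_mid in the frame of base_hole between -0.001 and 0.009 m and x of pin_mid in the frame of base_hole between -0.006 and 0.006 m and y of pin_mid in the frame of base_hole between -0.006 and 0.006 m and angle between the z axis of pin_mid and the z axis of base_hole, either way round below 0.15 rad and value of joint wheel between -0.06 and 0.06 rad and linear speed of pin below 0.02 m/s); the robot touches nothing.
It fails at once if one of the other two pins is pushed more than 40 mm from its place (distance of any of spare_a_mid, spare_b_mid from where it was at the start of the episode above 0.04 m).
It fails at once if a loose pot, the tin or the brush is pushed more than 40 mm from its place (distance of any of red_jar, clay_cup, green_pot, red_pot, paint_tin, paint_brush from where it was at the start of the episode above 0.04 m).
It also fails if it takes over 58 s, if anything falls off the work surface, if the arm or the gripper's body presses on something with over 40 N, if the wrist force passes 120 N, or if a joint passes its speed limit or range.

### The arm

A 6-joint arm with a two-finger parallel gripper is mounted at the origin on the work surface. World frame = base frame: x ahead of the robot, y to its left, z up, the work surface at z = 0. Lengths are in m, angles in rad, forces in N, time in s.
With the tool pointing down it reaches from about 0.375 to 0.9 m from the base axis. Payload 3.1 kg.
Tool frame: the origin (TCP) lies between the finger pads; the fingertips stand 19 mm ahead of it and the grasp point (between the pads) is the TCP; z points along the fingers, y is the direction in which the jaws open and shut (so a half turn about z gives the same grasp; the last joint's range is limited). The gripper opens to 87 mm and grips with 3 to 60 N. Pads are 19 mm wide; open, the fingers measure 117 mm over their backs; the gripper's body (75 mm by 190 mm) begins 51 mm behind the grasp point.
Start: joints at [0.958, 0.527, 1.433, -0, 1.181, -0.178], TCP at [0.263, 0.567, 0.242] pointing down, gripper open.
Joint ranges: [-3.08, 3.08], [-0.75, 2.2], [0.22, 2.44], [-1.43, 4.57], [0, 2.65], [-2.85, 2.85]. Speed limits (rad/s): [2.79, 2.79, 3.14, 3.14, 3.14, 3.14].

### API

Orientations are given as a unit quaternion [x, y, z, w].
In Python, from rig import robot gives the robot as it stands.
- The arm moves only by the tool apply_moves, never from a script. Its argument "series" is a list of rows, each a list of 7 numbers: the shift along the tool's x, y, z in cm, then the turn, a rotation vector about the tool's x, y, z in degrees, then the opening, from 0 (shut) to 1 (fully open). In form: [[dx, dy, dz, rx, ry, rz, grip], ...]. A call has 1 to 5 rows; each row is the pose to reach, as a shift and turn from the pose commanded when the call began, along the tool's axes at that moment; what a row does not reach only later rows make up. A row lasts 1/12 s, in which the tool goes at most 41.7 mm and 7.16 degrees, less where a joint would pass 70% of its speed; a pose out of reach is approached as far as the arm can. A call with a gripper value outside its range is refused whole. The fingers move at their own pace and stop on an object; "newtons" is the grip in N (left out, the last holds). Time passes only in rows, so rows that repeat a pose let the fingers close. It gives the time, the measured TCP pose, the force and the opening at its end, in the units of the state.
- robot.get_obs(): the state, without advancing time (a new reading comes with each control period).
- robot.camera(name): name is "side" or "top" or "wrist"; returns the picture (420x560x3 uint8, red, green, blue); there is no depth.
- robot.camera_params(name): a dict with "mtx" (3x3 intrinsics, pixels), "origin" and "rotation" of the camera in the world. Camera axes: x right, y down, z forward; pixel columns grow to the right and rows downward; lengths in m; the calibration is good to about 2 mm. A picture is of the moment at which its call begins: read the wrist's pose just before it. camera_params takes no time and is no camera call; for the wrist camera it gives the pose at the moment of the call.
- robot.hand_in(): hands the job in, once; it reports no verdict.
The state is a dict: "time": time; "q": joint angles; "joint_velocities": joint speeds; "joint_torque": joint torques, N m; "position": TCP position; "tool_rot": TCP orientation; "ft_force": force on the tool from outside, world axes, zero at the start; "moment": the same for the moment, N m; "grip_width": finger opening in m.
Only numpy, scipy, OpenCV 4.12 (cv2) and the standard library are available. Lean on these libraries where they do the work, as an engineer would, in place of code of your own. Each camera call takes 0.05 s, during which the arm holds its last target. There are 200 camera calls.

## Working session

There is one attempt and no reset: what is moved stays moved. The work goes in short steps, Python scripts to look and compute and a tool call to move; the robot and the scene stay as the last step left them, time stands still between calls to the robot, and variables do not carry over. Pictures are saved under pics/ and viewed, about 8 in all and at most 12, crops included, and the job is handed in when it is done.

Besides the shell and the picture viewer there is one more tool, called after "Request:" by a JSON object that holds its "fn" and its "kwargs". apply_moves: Moves the arm, as the interface text tells. Its arguments: {"type":"object","properties":{"series":{"type":"array"},"newtons":{"type":"number"}},"required":["series"]}

```bash
mkdir -p pics; ls; python3 - <<'E'
from rig import robot
import cv2,numpy as np
np.set_printoptions(precision=4,suppress=True)
o=robot.get_obs();print(o)
for n in("side","top"):
    im=robot.camera(n);cv2.imwrite(f"pics/{n}0.png",im[:,:,::-1]);p=robot.camera_params(n);print(n,p)
E
```

```text
pics
{'time': 0.0, 'q': array([ 0.9575,  0.5285,  1.4339, -0.    ,  1.1814, -0.1785]), 'joint_velocities': array([-0.0005, -0.    ,  0.0015,  0.0015,  0.0014, -0.0002]), 'joint_torque': array([  0.0002, -44.0048, -17.6592,   0.0634,   0.0583,  -0.0001]), 'position': array([0.2628, 0.5663, 0.2406]), 'tool_rot': array([ 0.2157,  0.9765, -0.001 , -0.0004]), 'ft_force': array([-0.8549,  0.3676,  0.1145]), 'moment': array([-0.0313, -0.005 ,  0.0168]), 'grip_width': 0.08693958100835977}
side {'mtx': array([[391.5822,   0.    , 282.2478],
       [  0.    , 391.5822, 209.0629],
       [  0.    ,   0.    ,   1.    ]]), 'origin': array([ 0.2598, -0.7903,  0.784 ]), 'rotation': array([ 0.886 , -0.1572,  0.0782, -0.4292])}
top {'mtx': array([[473.8782,   0.    , 276.8415],
       [  0.    , 473.8782, 211.3641],
       [  0.    ,   0.    ,   1.    ]]), 'origin': array([ 0.3109, -0.021 ,  1.5948]), 'rotation': array([ 0.7056, -0.7041,  0.0616, -0.0495])}
```

View pics/top0.png

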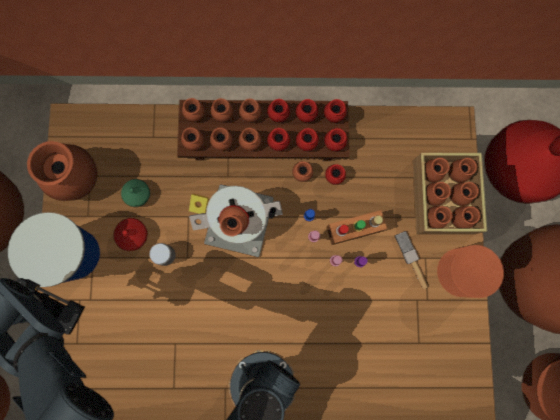

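View pics/side0.png

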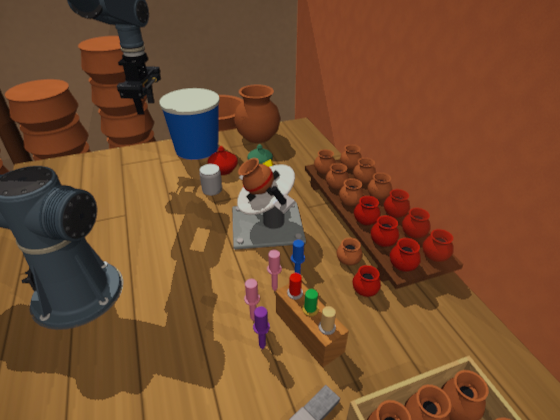

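The top view shows:
- **Wheel:** around (236,215).
- **Yellow bracket lug:** (199,204).
- **Steel lug:** (199,222).
- **Handle:** about (275,210).
- **Rack:** red head (344,230), green (361,225), wooden (378,220).

Things that could be taken for the red pin: blue (310,214), pink (314,236) and (337,260), purple (361,261), and the red jar (336,174). I choose the red head in the rack at (344,230).

```bash
python3 - <<'E'
import cv2,numpy as np
t=cv2.imread("pics/top0.png");s=cv2.imread("pics/side0.png")
def crop(im,x,y,w,h,k):
    c=cv2.resize(im[y:y+h,x:x+w],None,fx=k,fy=k,interpolation=cv2.INTER_CUBIC)
    for i in range(0,w,10):cv2.putText(c,str(x+i),(i*k,8),0,.3,(0,255,255));cv2.line(c,(i*k,10),(i*k,14),(0,255,255))
    for j in range(10,h,10):cv2.putText(c,str(y+j),(0,j*k+3),0,.3,(0,255,255));cv2.line(c,(20,j*k),(24,j*k),(0,255,255))
    return c
a=crop(t,180,180,110,80,5); b=crop(t,300,205,90,60,4)[:, :250]
c=crop(t,325,205,60,40,4)
d=crop(s,225,150,90,100,3)
out=np.zeros((600,800,3),np.uint8)
out[:400,:550]=a; out[:160,555:795]=c; out[170:470,530:800]=d
out[405:600,:]=0
e=crop(s,265,260,90,60,3); out[405:585,:270]=e
cv2.imwrite("pics/crop1.png",out)
E
```

```text
(no output)
```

View pics/crop1.png

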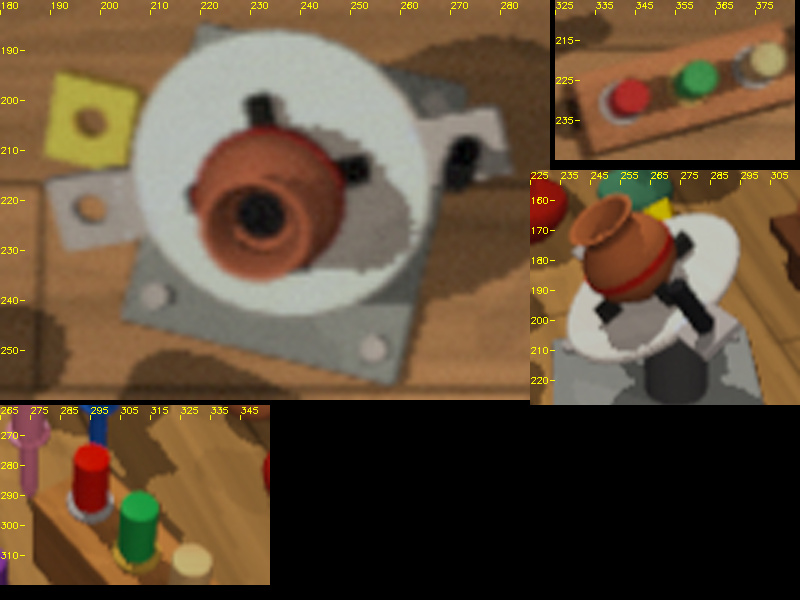

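The crop confirms the choice: the red-headed pin is at the left end of the rack, with its head top at top (344.5,229) and side (295.7,277). The yellow hole is at (198.4,204.2), the lug hole at (198,221.4) and the handle top at about (272.6,210). The wheel leans towards the robot. Next I fit the wheel model.

```bash
cat > h.py <<'E'
from rig import robot
import numpy as np, cv2
from scipy.spatial.transform import Rotation as R
from scipy.optimize import least_squares
np.set_printoptions(precision=4,suppress=True)
def P(p,X):
    c=(np.atleast_2d(X)-p["origin"])@R.from_quat(p["rotation"]).as_matrix()
    return c[:,:2]/c[:,2:]*[p["mtx"][0,0],p["mtx"][1,1]]+p["mtx"][:2,2]
def ray(p,uv,z):
    d=R.from_quat(p["rotation"]).as_matrix()@np.linalg.solve(p["mtx"],[*uv,1]); o=p["origin"]
    return o+d*(z-o[2])/d[2]
def frames(v):
    # base_hole pos, yaw of base y direction, wheel angle ; z leans toward downhill (-x)
    yaw=v[3]; B=R.from_euler("z",yaw)*R.from_euler("y",-np.pi/6)
    return v[:3],B.as_matrix(),(B*R.from_euler("z",v[4])).as_matrix()
def pts(v):
    b,B,W=frames(v); c=b+B@[0,-.125,.014]
    return dict(b=b,c=c,w=c+W@[0,.125,0],h0=c+W@[0,-.118,0],h=c+W@[0,-.118,.0275],h1=c+W@[0,-.118,.055],B=B,W=W)
E
python3 - <<'E'
from h import *
T,S=robot.camera_params("top"),robot.camera_params("side")
a=np.linspace(0,2*np.pi,120)
def rim(v,p):
    d=pts(v);X=[d["c"]+d["B"]@[.095*np.cos(t),.095*np.sin(t),z] for t in a for z in(0,-.01)]
    q=P(p,X);return np.r_[q.min(0),q.max(0)]
def res(v):
    d=pts(v)
    r=[P(T,d["b"])[0]-[198.4,204.2],P(T,d["w"])[0]-[198,221.4],
       (P(T,d["h1"])[0]-[273,210])*.4,(P(S,d["h1"])[0]-[270,191])*.4,
       (rim(v,T)-[206.6,186,266.4,243])*.6,(rim(v,S)-[237.3,164.3,295,214])*.6]
    return np.concatenate(r)
s=least_squares(res,[.4,.25,.15,0,.5],x_scale=[.1,.1,.1,1,1]);v=s.x
print(v,s.cost);print(res(v).round(2))
for k,x in pts(v).items():print(k,x)
np.save("v.npy",v)
for n,u in dict(red=(344.5,229.2),green=(361.2,224.2),wood=(378.2,220)).items():print(n,ray(T,u,.135))
print(ray(S,(295.7,277.3),.135))
E
```

```text
[ 0.5646  0.1996  0.1315 -0.2331  0.4205] 4.983422403511455
[-0.15  0.01  0.03 -0.02 -0.66  2.11  1.21 -1.   -0.3  -0.79  0.46  0.11
 -0.5  -0.27  0.4   1.09]
b [0.5646 0.1996 0.1315]
c [0.5289 0.0796 0.1436]
w [0.5123 0.2008 0.1181]
h0 [ 0.5446 -0.0349  0.1677]
h [ 0.5313 -0.0317  0.1915]
h1 [ 0.5179 -0.0285  0.2154]
B [[ 0.8426  0.231  -0.4865]
 [-0.2001  0.9729  0.1155]
 [ 0.5     0.      0.866 ]]
W [[ 0.8635 -0.1331 -0.4865]
 [ 0.2146  0.9699  0.1155]
 [ 0.4564 -0.2041  0.866 ]]
red [ 0.4869 -0.2565  0.135 ]
green [ 0.5027 -0.309   0.135 ]
wood [ 0.5161 -0.3626  0.135 ]
[ 0.4906 -0.2559  0.135 ]
```

```bash
cat >> h.py <<'E'
def toolrot(z,y):
    z=np.array(z,float);z/=np.linalg.norm(z);y=np.array(y,float);y=y-z*(y@z);y/=np.linalg.norm(y)
    return R.from_matrix(np.c_[np.cross(y,z),y,z])
def rel(p0,R0,p1,R1):
    return np.r_[R0.inv().apply(np.array(p1)-p0)*100,(R0.inv()*R1).as_rotvec(degrees=True)].round(2)
def plan(wps):
    o=robot.get_obs();p,r=o["position"],R.from_quat(o["tool_rot"]);print("t",o["time"],"p",p,"q",o["q"],"F",o["ft_force"],"g",o["grip_width"])
    for P1,R1 in wps:
        m=rel(p,r,P1,R1);print(m.tolist(),"dist",np.linalg.norm(m[:3]).round(1),"ang",np.linalg.norm(m[3:]).round(1));p,r=np.array(P1),R1
E
python3 - <<'E'
from h import *
from scipy.spatial.transform import Slerp
v=np.load("v.npy");d=pts(v)
T,S=robot.camera_params("top"),robot.camera_params("side")
print(P(T,np.array([d["h1"],d["h0"]])),P(S,np.array([d["h1"],d["h0"]])))
o=robot.get_obs();r0=R.from_quat(o["tool_rot"]);r1=toolrot(-d["B"][:,2],d["B"][:,0]+d["W"][:,0])
sl=Slerp([0,1],R.concatenate([r0,r1]))
plan([([.28,.43,.31],sl(1/3)),([.35,.30,.36],sl(2/3)),([.42,.17,.36],sl(1.))])
for u in((310,214),(314,236),(337,260)):print(ray(T,u,.1))
E
```

```text
[[271.3486 215.2646]
 [273.3626 208.9168]] [[273.0195 188.4976]
 [283.7716 202.8128]]
t 0.1 p [0.2629 0.5664 0.2407] q [ 0.9575  0.5283  1.4337  0.      1.1814 -0.1785] F [0.3305 0.4068 0.2681] g 0.0867909851984022
[-7.29, -11.66, -6.91, -7.48, -7.49, 21.61] dist 15.4 ang 24.1
[-14.72, -3.17, -4.02, -7.48, -7.49, 21.61] dist 15.6 ang 24.1
[-14.47, 1.34, 2.63, -7.48, -7.49, 21.61] dist 14.8 ang 24.1
[ 0.5397 -0.1526  0.1   ]
[ 0.4691 -0.1646  0.1   ]
[ 0.3934 -0.2363  0.1   ]
```

Request:
{"fn": "apply_moves", "kwargs": {"series": [[-7.3, -11.7, -6.9, -7.5, -7.5, 21.6, 1], [-7.3, -11.7, -6.9, -7.5, -7.5, 21.6, 1], [-7.3, -11.7, -6.9, -7.5, -7.5, 21.6, 1], [-7.3, -11.7, -6.9, -7.5, -7.5, 21.6, 1], [-7.3, -11.7, -6.9, -7.5, -7.5, 21.6, 1]]}}

```text
time: 0.52
position: [0.2791, 0.4261, 0.3124]
tool_rot: [0.395, 0.914, 0.049, 0.078]
ft_force: [-0.8, 0.8, -0.1]
grip_width: 0.087
```

Request:
{"fn": "apply_moves", "kwargs": {"series": [[-14.7, -3.2, -4, -7.5, -7.5, 21.6, 1], [-14.7, -3.2, -4, -7.5, -7.5, 21.6, 1], [-14.7, -3.2, -4, -7.5, -7.5, 21.6, 1], [-14.7, -3.2, -4, -7.5, -7.5, 21.6, 1], [-14.7, -3.2, -4, -7.5, -7.5, 21.6, 1]]}}

```text
time: 0.93
position: [0.3513, 0.2973, 0.3616]
tool_rot: [0.556, 0.811, 0.097, 0.153]
ft_force: [-0.1, 0.7, 1.3]
grip_width: 0.0872
```

Request:
{"fn": "apply_moves", "kwargs": {"series": [[-14.5, 1.3, 2.6, -7.5, -7.5, 21.6, 1], [-14.5, 1.3, 2.6, -7.5, -7.5, 21.6, 1], [-14.5, 1.3, 2.6, -7.5, -7.5, 21.6, 1], [-14.5, 1.3, 2.6, -7.5, -7.5, 21.6, 1], [-14.5, 1.3, 2.6, -7.5, -7.5, 21.6, 1]]}}

```text
time: 1.35
position: [0.4204, 0.1673, 0.3593]
tool_rot: [0.692, 0.674, 0.138, 0.219]
ft_force: [-0.5, 0.1, 0.0]
grip_width: 0.0875
```

```bash
python3 - <<'E'
from h import *
v=np.load("v.npy");d=pts(v)
W=robot.camera_params("wrist");im=robot.camera("wrist");cv2.imwrite("pics/w1.png",im[:,:,::-1]);np.save("W1.npy",W,allow_pickle=True)
print({k:P(W,d[k])[0].round(0) for k in("b","c","w","h0","h1")},W)
plan([])
E
```

```text
{'b': array([296., 130.]), 'c': array([277., 221.]), 'w': array([256., 131.]), 'h0': array([295., 292.]), 'h1': array([296., 315.])} {'mtx': array([[297.2918,   0.    , 285.3137],
       [  0.    , 297.2918, 209.8348],
       [  0.    ,   0.    ,   1.    ]]), 'origin': array([0.3549, 0.2667, 0.4747]), 'rotation': array([ 0.9453, -0.0522,  0.2476,  0.2058])}
t 1.4 p [0.42   0.1686 0.3594] q [ 0.2957  0.0142  1.9471 -0.3767  0.7537  0.5418] F [-0.3752  0.3335  0.5179] g 0.08681783181843605
```

View pics/w1.png

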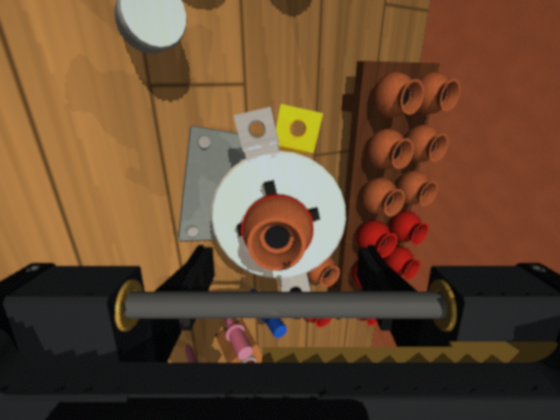

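The wrist view shows the yellow hole at (298,129) and the lug hole at (257,129). The fit predicted (296,130) and (256,131), so they agree. Next I refit with these points and plan the approach to the handle.

```bash
python3 - <<'E'
from h import *
T,S=robot.camera_params("top"),robot.camera_params("side");W=np.load("W1.npy",allow_pickle=True).item()
a=np.linspace(0,2*np.pi,120)
def rim(v,p):
    d=pts(v);X=[d["c"]+d["B"]@[.095*np.cos(t),.095*np.sin(t),z] for t in a for z in(0,-.01)]
    q=P(p,X);return np.r_[q.min(0),q.max(0)]
def res(v):
    d=pts(v)
    r=[P(T,d["b"])[0]-[198.4,204.2],P(T,d["w"])[0]-[198,221.4],P(W,d["b"])[0]-[298,128.7],P(W,d["w"])[0]-[257,129],
       (P(T,d["h1"])[0]-[271.4,215.5])*.5,(P(S,d["h1"])[0]-[272,189.5])*.5,
       (rim(v,T)-[206.6,186,266.4,243])*.5,(rim(v,S)-[237.3,164.3,295,214])*.5,(rim(v,W)[[0,1,2]]-[211,152,346])*.5]
    return np.concatenate(r)
s=least_squares(res,np.load("v.npy"));v=s.x;np.save("v.npy",v)
print(v,s.cost,res(v).round(1))
d=pts(v)
for k in "b c w h0 h1".split():print(k,d[k])
r=toolrot(-d["W"][:,2],d["W"][:,0]);z=d["W"][:,2]
plan([(d["h0"]+.18*z,r),(d["h0"]+.036*z,r)])
E
```

```text
[ 0.5665  0.2006  0.1318 -0.2451  0.423 ] 2.5022177679367936 [-0.5 -0.6 -0.4 -0.5 -0.4  0.5  0.   0.5 -0.3 -0.   0.3 -0.7 -0.5 -0.7
  0.1  0.  -0.4 -0.3  0.3  0.7 -0.6 -0.9 -0.2]
b [0.5665 0.2006 0.1318]
c [0.5293 0.081  0.1439]
w [0.5139 0.2023 0.1182]
h0 [ 0.5439 -0.0336  0.1681]
h1 [ 0.5172 -0.0269  0.2157]
t 1.4 p [0.42   0.1686 0.3594] q [ 0.2957  0.0142  1.9471 -0.3767  0.7537  0.5418] F [-0.3752  0.3335  0.5179] g 0.08681783181843605
[-17.36, 1.38, 6.92, 0.12, -0.36, -11.76] dist 18.7 ang 11.8
[-0.0, 0.0, 14.4, 0.0, 0.0, 0.0] dist 14.4 ang 0.0
```

Request:
{"fn": "apply_moves", "kwargs": {"series": [[-5, 0.5, 1, 0, 0, -3, 1], [-9, 1, 3, 0, 0, -6, 1], [-13, 1.2, 5, 0, 0, -9, 1], [-17.4, 1.4, 6.9, 0.1, -0.3, -11.8, 1], [-17.4, 1.4, 6.9, 0.1, -0.3, -11.8, 1]]}}

```text
time: 1.82
position: [0.4529, 0.0129, 0.3306]
tool_rot: [0.617, 0.743, 0.115, 0.233]
ft_force: [0.2, 0.3, 0.4]
grip_width: 0.0871
```

```bash
python3 - <<'E'
from h import *
d=pts(np.load("v.npy"));r=toolrot(-d["W"][:,2],d["W"][:,0]);z=d["W"][:,2]
plan([(d["h0"]+.036*z,r)])
W=robot.camera_params("wrist");im=robot.camera("wrist");cv2.imwrite("pics/w2.png",im[:,:,::-1])
print({k:P(W,d[k])[0].round(0) for k in("c","w","h0","h1")})
E
```

```text
t 1.8167 p [0.4529 0.0129 0.3306] q [-0.2123  0.0056  2.0509 -0.0198  0.5601 -0.3836] F [0.1645 0.3397 0.3961] g 0.08705521517707553
[-2.37, -0.56, 15.44, 0.22, -0.27, 0.33] dist 15.6 ang 0.5
{'c': array([281., 104.]), 'w': array([281., -39.]), 'h0': array([281., 210.]), 'h1': array([280., 226.])}
```

View pics/w2.png

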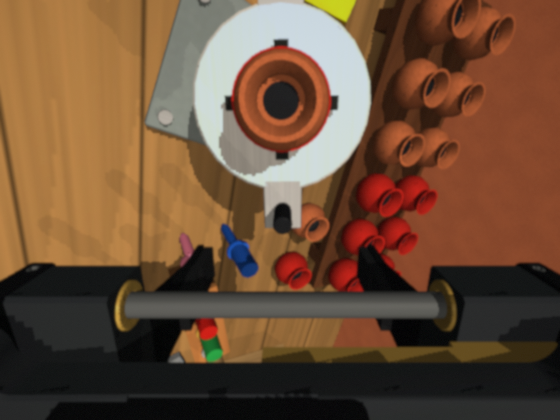

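The wrist view shows the handle at about (282,215), within the predicted foot-to-top span of rows 210 to 226. I'll descend and grip it.

Request:
{"fn": "apply_moves", "kwargs": {"series": [[-2.4, -0.6, 1, 0, 0, 0, 1], [-2.4, -0.6, 4.5, 0, 0, 0, 1], [-2.4, -0.6, 8, 0, 0, 0, 1], [-2.4, -0.6, 11.5, 0, 0, 0, 1], [-2.4, -0.6, 15.2, 0, 0, 0, 1]]}}

```text
time: 2.28
position: [0.5256, -0.0293, 0.2]
tool_rot: [0.618, 0.742, 0.115, 0.233]
ft_force: [0.8, 0.8, 0.4]
grip_width: 0.0868
```

Request:
{"fn": "apply_moves", "kwargs": {"series": [[0, 0, 0, 0, 0, 0, 0], [0, 0, 0, 0, 0, 0, 0], [0, 0, 0, 0, 0, 0, 0], [0, 0, 0, 0, 0, 0, 0], [0, 0, 0, 0, 0, 0, 0]], "newtons": 10}}

```text
time: 2.7
position: [0.5243, -0.0296, 0.204]
tool_rot: [0.618, 0.741, 0.116, 0.235]
ft_force: [0.1, -0.5, -0.4]
grip_width: 0.0616
```

Request:
{"fn": "apply_moves", "kwargs": {"series": [[0, 0, 0, 0, 0, 0, 0], [0, 0, 0, 0, 0, 0, 0], [0, 0, 0, 0, 0, 0, 0]]}}

```text
time: 2.95
position: [0.5242, -0.0302, 0.2026]
tool_rot: [0.619, 0.741, 0.115, 0.234]
ft_force: [-0.2, 0.5, 0.1]
grip_width: 0.042
```

```bash
python3 - <<'E'
from h import *
v=np.load("v.npy");d=pts(v);o=robot.get_obs();z=d["W"][:,2]
p=o["position"];l=d["B"].T@(p-d["c"]);print("local",l,"rad",np.hypot(l[0],l[1]),"ang",np.arctan2(l[0],-l[1]))
r0=R.from_quat(o["tool_rot"]);wp=[]
for k in(1/3,2/3,1):
    q=R.from_rotvec(-v[4]*k*z);wp.append((d["c"]+q.apply(p-d["c"]),q*r0))
plan(wp)
E
```

```text
local [ 0.0485 -0.1091  0.0399] rad 0.11936027738583761 ang 0.41799523773164904
t 2.95 p [ 0.5242 -0.0302  0.2026] q [-0.283   0.3585  2.0925  0.1367  0.1654 -0.5915] F [-0.1515  0.5122  0.0871] g 0.04199213663624205
[0.13, -1.68, -0.01, -0.01, -0.04, 8.08] dist 1.7 ang 8.1
[0.13, -1.68, -0.01, -0.01, -0.04, 8.08] dist 1.7 ang 8.1
[0.13, -1.68, -0.01, -0.01, -0.04, 8.08] dist 1.7 ang 8.1
```

Request:
{"fn": "apply_moves", "kwargs": {"series": [[0, 0, 0, 0, 0, 0, 0], [0, 0, 0, 0, 0, 0, 0], [0, 0, 0, 0, 0, 0, 0], [0, 0, 0, 0, 0, 0, 0], [0, 0, 0, 0, 0, 0, 0]]}}

```text
time: 3.37
position: [0.5246, -0.0304, 0.2016]
tool_rot: [0.619, 0.741, 0.115, 0.233]
ft_force: [0.2, 0.4, 3.5]
grip_width: 0.0196
```

Request:
{"fn": "apply_moves", "kwargs": {"series": [[0, -0.4, 0, 0, 0, 2, 0], [0, -0.8, 0, 0, 0, 4, 0], [0.1, -1.2, 0, 0, 0, 6, 0], [0.1, -1.7, 0, 0, 0, 8, 0], [0.1, -1.7, 0, 0, 0, 8, 0]]}}

```text
time: 3.78
position: [0.508, -0.0326, 0.1925]
tool_rot: [0.67, 0.696, 0.13, 0.223]
ft_force: [-1.8, 0.3, 3.6]
grip_width: 0.0197
```

```bash
cat > arc.py <<'E'
from h import *
v=np.load("v.npy");d=pts(v);o=robot.get_obs();z=d["B"][:,2]
p=o["position"];l=d["B"].T@(p-d["c"]);a=np.arctan2(l[0],-l[1]);print("local",l,"rad",np.hypot(l[0],l[1]),"ang",a,"M",o["moment"])
r0=R.from_quat(o["tool_rot"]);wp=[]
import sys
n=int(sys.argv[1])
for k in range(1,n+1):
    q=R.from_rotvec(-a*k/n*z);wp.append((d["c"]+q.apply(p-d["c"]),q*r0))
plan(wp)
E
python3 arc.py 2
```

```text
local [ 0.0303 -0.1154  0.0387] rad 0.11932023007165708 ang 0.2564015965223366 M [-0.02    0.232  -0.1213]
t 3.7833 p [ 0.508  -0.0326  0.1925] q [-0.3024  0.3657  2.1376  0.2675  0.121  -0.5964] F [-1.8093  0.3128  3.6243] g 0.01973432831856801
[0.14, -1.52, 0.0, -0.03, 0.0, 7.35] dist 1.5 ang 7.4
[0.14, -1.52, 0.0, -0.03, 0.0, 7.35] dist 1.5 ang 7.4
```

Request:
{"fn": "apply_moves", "kwargs": {"series": [[0, -0.3, 0, 0, 0, 1.5, 0], [0, -0.6, 0, 0, 0, 3, 0], [0.1, -0.9, 0, 0, 0, 4.5, 0], [0.1, -1.2, 0, 0, 0, 6, 0], [0.1, -1.5, 0, 0, 0, 7.4, 0]]}}

```text
time: 4.2
position: [0.4958, -0.0324, 0.1856]
tool_rot: [0.713, 0.652, 0.145, 0.215]
ft_force: [0.2, 3.9, 3.2]
grip_width: 0.0196
```

```bash
python3 arc.py 1
```

```text
local [ 0.0166 -0.1182  0.0387] rad 0.11932630538157042 ang 0.13917042702577523 M [0.5771 0.0459 0.3242]
t 4.2 p [ 0.4958 -0.0324  0.1856] q [-0.3132  0.3718  2.1742  0.4794  0.0826 -0.6912] F [0.1822 3.9329 3.1769] g 0.01956825839564626
[0.14, -1.65, -0.0, -0.03, -0.0, 7.97] dist 1.7 ang 8.0
```

Request:
{"fn": "apply_moves", "kwargs": {"series": [[0, -0.2, 0, 0, 0, 1, 0], [0, -0.4, 0, 0, 0, 2, 0], [0.1, -0.6, 0, 0, 0, 3, 0], [0.1, -0.8, 0, 0, 0, 4, 0], [0.1, -0.8, 0, 0, 0, 4, 0]]}}

```text
time: 4.62
position: [0.4888, -0.0314, 0.1816]
tool_rot: [0.735, 0.626, 0.152, 0.21]
ft_force: [-3.0, -1.7, 3.6]
grip_width: 0.0194
```

```bash
python3 arc.py 1
```

```text
local [ 0.0084 -0.1189  0.0387] rad 0.11920232537361226 ang 0.07072739234716752 M [-0.2595  0.4678 -0.1493]
t 4.6167 p [ 0.4888 -0.0314  0.1816] q [-0.3159  0.3767  2.1951  0.682   0.0609 -0.827 ] F [-2.9682 -1.7432  3.5868] g 0.019395726719238407
[0.04, -0.84, -0.0, -0.01, -0.0, 4.05] dist 0.8 ang 4.1
```

Request:
{"fn": "apply_moves", "kwargs": {"series": [[0, -0.2, 0, 0, 0, 1, 0], [0, -0.4, 0, 0, 0, 2, 0], [0, -0.6, 0, 0, 0, 3, 0], [0, -0.8, 0, 0, 0, 4, 0], [0, -0.8, 0, 0, 0, 4, 0]]}}

```text
time: 5.03
position: [0.4819, -0.03, 0.1775]
tool_rot: [0.757, 0.6, 0.159, 0.204]
ft_force: [-3.4, 0.9, 3.6]
grip_width: 0.0198
```

```bash
python3 arc.py 1; python3 - <<'E'
from h import *
v=np.load("v.npy");v[4]=0;d=pts(v)
T,S=robot.camera_params("top"),robot.camera_params("side")
c=[]
for n,p in(("top",T),("side",S)):
    im=robot.camera(n)[:,:,::-1].copy();cv2.imwrite(f"pics/{n}2.png",im)
    for k in("b","w"):print(n,k,P(p,d[k])[0])
    u,w=P(p,d["w"])[0].astype(int);x,y=u-40,w-35
    c.append(cv2.resize(im[y:y+70,x:x+80],None,fx=5,fy=5,interpolation=cv2.INTER_CUBIC));print(x,y)
cv2.imwrite("pics/al.png",np.hstack(c))
E
```

```text
local [ 0.0002 -0.1192  0.0386] rad 0.11921754143648722 ang 0.002061789797725749 M [-0.0893  0.4426  0.0209]
t 5.0333 p [ 0.4819 -0.03    0.1775] q [-0.3192  0.382   2.2156  1.0715  0.0466 -1.1501] F [-3.4372  0.8833  3.6475] g 0.01976460605926887
[0.0, -0.02, 0.0, -0.0, 0.0, 0.12] dist 0.0 ang 0.1
top b [197.9397 203.618 ]
top w [196.7551 205.0996]
156 170
side b [263.8903 167.354 ]
side w [261.5274 164.1355]
221 129
```

View pics/al.png

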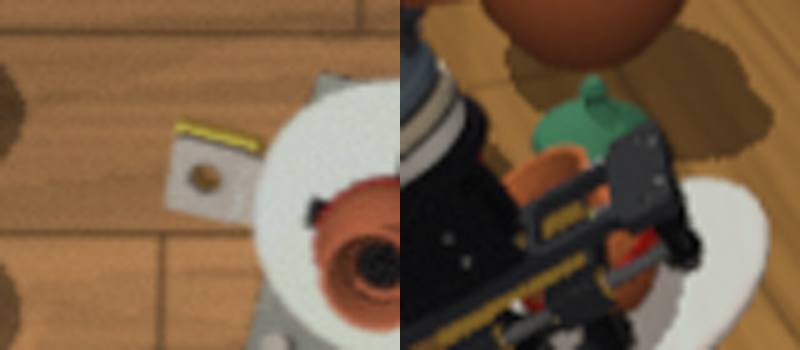

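The top crop shows the lug hole at (197,205.6). The model with the wheel at 0 predicts (196.8,205.1), so the holes are lined up. I'll release and back off.

Request:
{"fn": "apply_moves", "kwargs": {"series": [[0, 0, 0, 0, 0, 0, 0.7], [0, 0, 0, 0, 0, 0, 0.7], [0, 0, 0, 0, 0, 0, 0.7], [0, 0, 0, 0, 0, 0, 0.7], [0, 0, 0, 0, 0, 0, 0.7]]}}

```text
time: 5.55
position: [0.4827, -0.0304, 0.1777]
tool_rot: [0.756, 0.601, 0.159, 0.205]
ft_force: [-1.0, -0.8, 0.1]
grip_width: 0.0448
```

Request:
{"fn": "apply_moves", "kwargs": {"series": [[0, 0, -1.5, 0, 0, 0, 0.7], [0, 0, -3, 0, 0, 0, 0.7], [0, 0, -5, 0, 0, 0, 0.7], [0, 0, -7, 0, 0, 0, 0.7], [0, 0, -9, 0, 0, 0, 0.7]]}}

```text
time: 5.97
position: [0.4383, -0.0204, 0.2547]
tool_rot: [0.757, 0.6, 0.157, 0.203]
ft_force: [1.3, 0.6, 0.0]
grip_width: 0.0605
```

```bash
python3 - <<'E'
from h import *
from scipy.spatial.transform import Slerp
o=robot.get_obs();r0=R.from_quat(o["tool_rot"]);r1=toolrot([0,0,-1],[.964,.265,0])
n=(r0.inv()*r1).magnitude();print(np.degrees(n))
sl=Slerp([0,1],R.concatenate([r0,r1]));p0=o["position"];p1=np.array([.47,-.24,.30])
plan([(p0+[0,0,.04]+(p1-p0-[0,0,.04])*.3,sl(.5)),(p1,r1)])
E
```

```text
41.03394537756269
t 5.9667 p [ 0.4383 -0.0204  0.2547] q [-0.3327  0.1301  2.2073  0.1579  0.2897 -0.242 ] F [1.3373 0.6492 0.0007] g 0.06046458215103864
[-6.22, 4.16, -2.37, 14.53, 3.88, -13.96] dist 7.8 ang 20.5
[-15.41, 1.82, 0.67, 14.53, 3.88, -13.96] dist 15.5 ang 20.5
```

Request:
{"fn": "apply_moves", "kwargs": {"series": [[-1.5, 1, -1.5, 4, 1, -4, 0.7], [-3, 2, -2.4, 8, 2, -8, 0.7], [-4.5, 3, -2.4, 11, 3, -11, 0.7], [-6.2, 4.2, -2.4, 14.5, 3.9, -14, 0.7], [-6.2, 4.2, -2.4, 14.5, 3.9, -14, 0.7]]}}

```text
time: 6.38
position: [0.4533, -0.0905, 0.3012]
tool_rot: [0.692, 0.709, 0.082, 0.11]
ft_force: [1.3, -1.2, 0.4]
grip_width: 0.0606
```

Request:
{"fn": "apply_moves", "kwargs": {"series": [[-4, 0.5, 0.2, 4, 1, -4, 0.7], [-8, 1, 0.4, 8, 2, -8, 0.7], [-12, 1.4, 0.5, 11, 3, -11, 0.7], [-15.4, 1.8, 0.7, 14.5, 3.9, -14, 0.7], [-15.4, 1.8, 0.7, 14.5, 3.9, -14, 0.7]]}}

```text
time: 6.8
position: [0.4739, -0.2462, 0.3008]
tool_rot: [0.606, 0.795, 0.0, 0.005]
ft_force: [0.7, -0.1, 0.7]
grip_width: 0.0606
```

```bash
python3 - <<'E'
from h import *
plan([([.488,-.256,.108],toolrot([0,0,-1],[.964,.265,0]))])
W=robot.camera_params("wrist");im=robot.camera("wrist");cv2.imwrite("pics/w3.png",im[:,:,::-1]);np.save("W3.npy",W,allow_pickle=True)
print(P(W,np.array([[.488,-.256,.135],[.503,-.309,.135],[.488,-.256,.08]])))
E
```

```text
t 6.8 p [ 0.4739 -0.2462  0.3008] q [-0.6888  0.3322  1.5925  0.0005  1.2074 -0.9578] F [ 0.6934 -0.1392  0.6874] g 0.06064413827597563
[-1.17, 0.99, 19.3, 0.34, 0.43, 0.03] dist 19.4 ang 0.5
[[295.1834 206.2682]
 [295.0121 252.0497]
 [293.5511 193.145 ]]
```

View pics/w3.png

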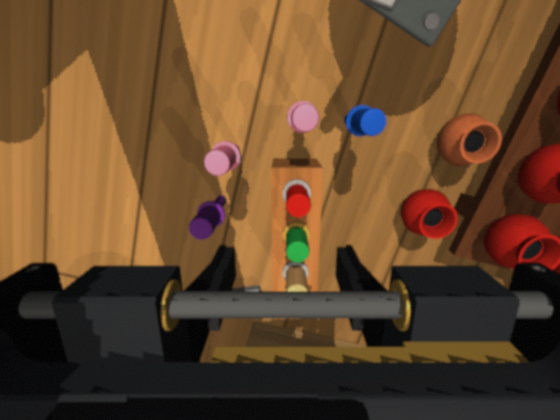

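The wrist view shows the red head's top at about (298,204), with green at (297,244) next to it. The prediction was (295,206). I'll compute the correction.

```bash
python3 - <<'E'
from h import *
W=np.load("W3.npy",allow_pickle=True).item()
im=cv2.imread("pics/w3.png").astype(int)[170:225,275:325]
m=((im[:,:,2]>110)&(im[:,:,1]<45)).astype(np.uint8);ys,xs=np.nonzero(m);print("red bbox",xs.min()+275,xs.max()+275,ys.min()+170,ys.max()+170,xs.mean()+275,ys.mean()+170)
for u in((298,204),(297.3,244)):print(ray(W,u,.135))
p=ray(W,(298,204),.135);p=.6*p+.4*np.array([.488,-.2562,.135]);p[2]=.110;print(p)
plan([(p+[0,0,.08],toolrot([0,0,-1],[.964,.265,0])),(p,toolrot([0,0,-1],[.964,.265,0]))])
E
```

```text
red bbox 287 309 185 216 297.4035714285714 200.91964285714286
[ 0.4902 -0.2527  0.135 ]
[ 0.5027 -0.2986  0.135 ]
[ 0.4893 -0.2541  0.11  ]
t 6.85 p [ 0.4721 -0.2422  0.3003] q [-0.6866  0.3293  1.5988  0.0036  1.2082 -0.9559] F [-1.4748  0.4859 -0.1674] g 0.060939643562430326
[-1.58, 1.28, 11.04, 0.33, 0.13, -0.01] dist 11.2 ang 0.4
[0.0, 0.0, 8.0, 0.0, 0.0, 0.0] dist 8.0 ang 0.0
```

Request:
{"fn": "apply_moves", "kwargs": {"series": [[-1.6, 1.3, 3, 0.3, 0, 0, 0.7], [-1.6, 1.3, 6, 0.3, 0, 0, 0.7], [-1.6, 1.3, 9, 0.3, 0, 0, 0.7], [-1.6, 1.3, 11, 0.3, 0, 0, 0.7], [-1.6, 1.3, 11, 0.3, 0, 0, 0.7]]}}

```text
time: 7.27
position: [0.4846, -0.2469, 0.1869]
tool_rot: [0.605, 0.796, 0.0, -0.005]
ft_force: [-0.2, 0.7, 0.9]
grip_width: 0.0609
```

```bash
python3 - <<'E'
from h import *
for i in range(3):
  W=robot.camera_params("wrist");o=robot.get_obs();img=robot.camera("wrist")
cv2.imwrite("pics/w4.png",img[:,:,::-1])
im=img[:,:,::-1].astype(int)
m=(im[:,:,2]>100)&(im[:,:,1]<45)&(im[:,:,0]<45);n,l,s,c=cv2.connectedComponentsWithStats(m.astype(np.uint8))
for i in range(1,n):
  if s[i][4]>150:print(s[i],c[i])
print("pred",P(W,[[.4893,-.2541,.135],[.4893,-.2541,.085]]))
plan([([.4893,-.2541,.11],toolrot([0,0,-1],[.964,.265,0]))])
E
```

```text
[ 273  208   34   50 1391] [288.9202 233.2818]
[ 435  210   75   66 2801] [469.5098 240.5195]
pred [[287.1471 241.7385]
 [286.8522 218.8505]]
t 7.4167 p [ 0.4884 -0.2502  0.1922] q [-0.6771  0.4899  1.677  -0.0002  0.9724 -0.9489] F [ 0.3403 -0.0424 -0.2145] g 0.060846842445709655
[-0.38, -0.02, 8.22, 0.07, 0.11, 0.21] dist 8.2 ang 0.2
```

View pics/w4.png

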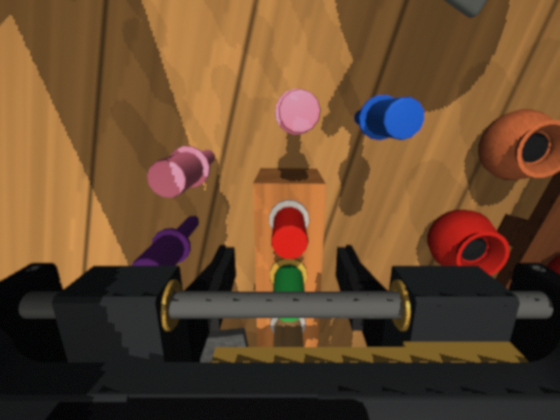

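The red head's top is at (289.5,241) against a predicted (287,242), about 2 mm off along the jaws only. I'll descend and grip.

Request:
{"fn": "apply_moves", "kwargs": {"series": [[-0.4, 0, 2, 0, 0, 0, 0.7], [-0.4, 0.1, 4, 0, 0, 0, 0.7], [-0.4, 0.2, 6, 0, 0, 0, 0.7], [-0.4, 0.2, 8, 0, 0, 0, 0.7], [-0.4, 0.2, 8, 0, 0, 0, 0.7]]}}

```text
time: 7.83
position: [0.4905, -0.2534, 0.1103]
tool_rot: [0.605, 0.796, -0.0, -0.001]
ft_force: [-0.2, 0.1, 0.6]
grip_width: 0.0611
```

Request:
{"fn": "apply_moves", "kwargs": {"series": [[0, 0, 0, 0, 0, 0, 0], [0, 0, 0, 0, 0, 0, 0], [0, 0, 0, 0, 0, 0, 0], [0, 0, 0, 0, 0, 0, 0], [0, 0, 0, 0, 0, 0, 0]], "newtons": 30}}

```text
time: 8.25
position: [0.4918, -0.2547, 0.1126]
tool_rot: [0.605, 0.796, -0.0, 0.002]
ft_force: [0.8, 0.6, -1.0]
grip_width: 0.0354
```

Request:
{"fn": "apply_moves", "kwargs": {"series": [[0, 0, 0, 0, 0, 0, 0], [0, 0, 0, 0, 0, 0, 0], [0, 0, 0, 0, 0, 0, 0]]}}

```text
time: 8.5
position: [0.4917, -0.2545, 0.112]
tool_rot: [0.605, 0.796, -0.0, 0.001]
ft_force: [-0.3, 1.6, 4.5]
grip_width: 0.0271
```

```bash
python3 - <<'E'
from h import *
o=robot.get_obs();p=o["position"]
plan([(p+[0,0,.12],R.from_quat(o["tool_rot"]))])
E
```

```text
t 8.5 p [ 0.4917 -0.2545  0.112 ] q [-0.6793  0.6178  1.725  -0.0005  0.7962 -0.9507] F [-0.2557  1.5994  4.4922] g 0.027082589056142855
[-0.03, 0.01, -12.0, 0.0, 0.0, 0.0] dist 12.0 ang 0.0
```

Gripped at 27 mm with the collar still on the rack, so the TCP is 42 mm headward of pin_mid. I'll lift and carry it over the pot.

Request:
{"fn": "apply_moves", "kwargs": {"series": [[0, 0, -2, 0, 0, 0, 0], [0, 0, -5, 0, 0, 0, 0], [0, 0, -8, 0, 0, 0, 0], [0, 0, -12, 0, 0, 0, 0], [0, 0, -15, 0, 0, 0, 0]]}}

```text
time: 8.92
position: [0.491, -0.254, 0.2631]
tool_rot: [0.605, 0.796, -0.0, 0.001]
ft_force: [0.2, -0.3, -1.3]
grip_width: 0.0273
```

Request:
{"fn": "apply_moves", "kwargs": {"series": [[0, 0, -4, 0, 0, 0, 0], [0, -1, -8, 0, 0, 0, 0], [0, -2, -12, 0, 0, 0, 0], [0, -2, -14, 0, 0, 0, 0], [0, -2, -14, 0, 0, 0, 0]]}}

```text
time: 9.33
position: [0.4731, -0.2608, 0.4067]
tool_rot: [0.605, 0.796, -0.001, 0.006]
ft_force: [1.8, -0.1, -1.3]
grip_width: 0.0273
```

```bash
python3 - <<'E'
from h import *
from scipy.spatial.transform import Slerp
v=np.load("v.npy");v[4]=0;np.save("v0.npy",v);d=pts(v);z=d["B"][:,2]
o=robot.get_obs();r0=R.from_quat(o["tool_rot"]);r1=toolrot(-z,d["B"][:,0])
sl=Slerp([0,1],R.concatenate([r0,r1]));p0=o["position"]
E=d["b"]+.28*z;print(E,np.degrees((r0.inv()*r1).magnitude()))
plan([([.46,-.10,.41],sl(.25)),([.44,.06,.41],sl(.6)),(E,r1)])
E
```

```text
[0.4306 0.2345 0.3742] 41.52151556457504
t 9.3333 p [ 0.4731 -0.2608  0.4067] q [-0.7105  0.2509  1.4146 -0.0005  1.4638 -0.9816] F [ 1.8178 -0.0653 -1.3186] g 0.027323263507623072
[15.84, 3.05, -0.47, -7.2, -1.81, 7.25] dist 16.1 ang 10.4
[16.11, 0.36, -0.49, -10.08, -2.54, 10.15] dist 16.1 ang 14.5
[17.52, -2.47, 2.28, -11.52, -2.9, 11.6] dist 17.8 ang 16.6
```

Request:
{"fn": "apply_moves", "kwargs": {"series": [[3.5, 1, 0, -1.5, 0, 1.5, 0], [7, 2, 0, -3, -1, 3, 0], [11, 2.5, -0.2, -5, -1, 5, 0], [15.8, 3, -0.5, -7.2, -1.8, 7.2, 0], [15.8, 3, -0.5, -7.2, -1.8, 7.2, 0]]}}

```text
time: 9.75
position: [0.4536, -0.0923, 0.4034]
tool_rot: [0.651, 0.756, 0.041, 0.046]
ft_force: [-1.1, -0.2, -2.2]
grip_width: 0.0274
```

Request:
{"fn": "apply_moves", "kwargs": {"series": [[4, 0.1, 0, -2.5, -0.5, 2.5, 0], [8, 0.2, 0, -5, -1, 5, 0], [12, 0.3, -0.2, -7.5, -2, 7.5, 0], [16, 0.4, -0.5, -10, -2.5, 10, 0], [16, 0.4, -0.5, -10, -2.5, 10, 0]]}}

```text
time: 10.17
position: [0.4333, 0.0676, 0.4049]
tool_rot: [0.707, 0.691, 0.096, 0.116]
ft_force: [0.3, 0.6, -2.1]
grip_width: 0.0273
```

Request:
{"fn": "apply_moves", "kwargs": {"series": [[4, -0.5, 0.3, -3, -0.5, 3, 0], [8, -1, 0.8, -6, -1, 6, 0], [12, -1.7, 1.5, -8.5, -2, 8.5, 0], [16, -2.2, 2, -11.5, -2.9, 11.6, 0], [17.5, -2.5, 2.3, -11.5, -2.9, 11.6, 0]]}}

```text
time: 10.58
position: [0.4281, 0.2119, 0.3753]
tool_rot: [0.762, 0.598, 0.154, 0.197]
ft_force: [0.6, -0.7, -3.0]
grip_width: 0.0274
```

```bash
python3 - <<'E'
from h import *
d=pts(np.load("v0.npy"));z=d["B"][:,2];r1=toolrot(-z,d["B"][:,0])
for i in range(3):
    W=robot.camera_params("wrist");o=robot.get_obs();im=robot.camera("wrist")
cv2.imwrite("pics/w5.png",im[:,:,::-1]);np.save("W5.npy",W,allow_pickle=True)
p=o["position"];Rt=R.from_quat(o["tool_rot"]).as_matrix()
X=np.array([p-Rt[:,2]*0,p+Rt[:,2]*.037,p+Rt[:,2]*.107,d["w"],d["b"]]);print(P(W,X))
plan([(d["b"]+.15*z,r1)])
E
```

```text
[[285.1415 274.6761]
 [285.1876 246.0172]
 [285.2411 212.7297]
 [290.1883 165.0804]
 [290.2698 163.5543]]
t 10.7333 p [0.4272 0.2143 0.3742] q [ 0.4041  0.0572  1.8461 -0.3862  0.8625  0.8313] F [-0.1989 -0.9092 -1.3087] g 0.027283855203382966
[1.98, 0.19, 12.93, -1.32, -0.3, 0.79] dist 13.1 ang 1.6
```

View pics/w5.png

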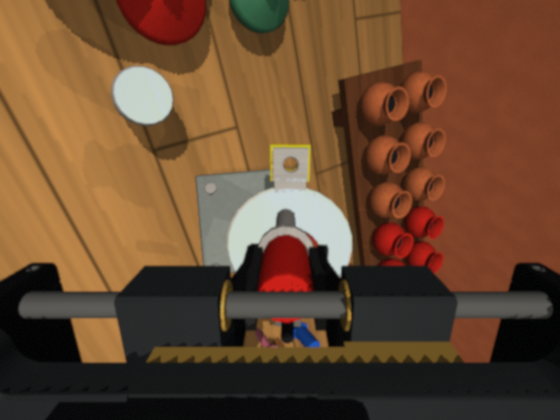

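The pin tip is at (286,211) against a predicted (285,213), and the lug hole is at (291,163) against (290,165). Both share the same small offset, so the relative error is about zero, and the lug sits centred on the yellow bracket. I'll move to just above the hole.

Request:
{"fn": "apply_moves", "kwargs": {"series": [[2, 0.2, 2, -1.3, -0.3, 0.8, 0], [2, 0.2, 5, -1.3, -0.3, 0.8, 0], [2, 0.2, 8, -1.3, -0.3, 0.8, 0], [2, 0.2, 11, -1.3, -0.3, 0.8, 0], [2, 0.2, 12.9, -1.3, -0.3, 0.8, 0]]}}

```text
time: 11.15
position: [0.497, 0.214, 0.2622]
tool_rot: [0.764, 0.591, 0.159, 0.205]
ft_force: [0.9, -0.5, -2.1]
grip_width: 0.0276
```

```bash
python3 - <<'E'
from h import *
d=pts(np.load("v0.npy"));z=d["B"][:,2];r1=toolrot(-z,d["B"][:,0])
for i in range(4):
    W=robot.camera_params("wrist");o=robot.get_obs();im=robot.camera("wrist")
top=robot.camera("top");T=robot.camera_params("top")
p=o["position"];Rt=R.from_quat(o["tool_rot"]).as_matrix()
X=np.array([p+Rt[:,2]*.107,d["w"],d["b"]]);print(P(W,X),P(T,X))
plan([(d["b"]+.13*z,r1)])
a=cv2.resize(im[130:250,220:360],None,fx=4,fy=4,interpolation=cv2.INTER_CUBIC)[:,:,::-1]
cv2.imwrite("pics/w6.png",a)
E
```

```text
[[285.211  212.7291]
 [280.4843 199.4363]
 [280.6831 195.6313]] [[195.7878 207.178 ]
 [196.7551 205.0996]
 [197.9397 203.618 ]]
t 11.4 p [0.4973 0.2157 0.2663] q [ 0.3556  0.2977  1.9025 -0.5636  0.5648  1.0342] F [ 0.4143 -0.4826 -1.6253] g 0.02718998300190008
[0.2, -0.61, 2.19, 0.34, 0.03, -0.57] dist 2.3 ang 0.7
```

View pics/w6.png

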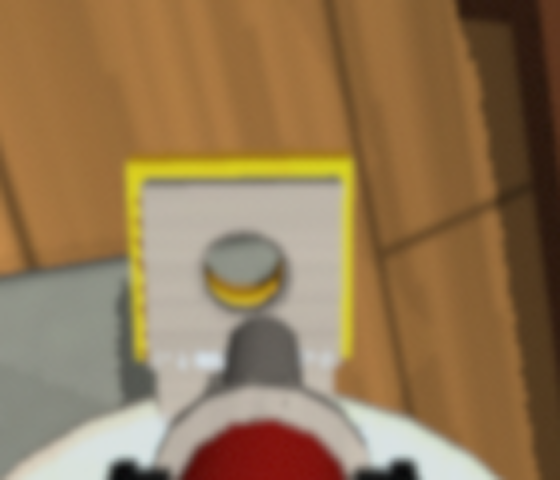

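The crop shows the lug hole at (281,198), predicted (280.5,199.4), and the tip where the model puts it. The lug-to-bracket offset is under 1 mm. I'll start the insertion.

Request:
{"fn": "apply_moves", "kwargs": {"series": [[0.1, -0.3, 0.5, 0.3, 0, -0.5, 0], [0.2, -0.6, 1, 0.3, 0, -0.5, 0], [0.2, -0.6, 2, 0.3, 0, -0.5, 0], [0.2, -0.6, 2.5, 0.3, 0, -0.5, 0], [0.2, -0.6, 2.5, 0.3, 0, -0.5, 0]]}}

```text
time: 11.82
position: [0.5047, 0.2166, 0.2401]
tool_rot: [0.761, 0.595, 0.159, 0.204]
ft_force: [0.5, -0.7, -2.1]
grip_width: 0.0273
```

```bash
cat > ins.py <<'E'
from h import *
d=pts(np.load("v0.npy"));z=d["B"][:,2];r1=toolrot(-z,d["B"][:,0])
for i in range(4):
    W=robot.camera_params("wrist");o=robot.get_obs();im=robot.camera("wrist")
print("loc mm",d["B"].T@(o["position"]-d["b"])*1e3,"F loc",d["B"].T@o["ft_force"],"M",d["B"].T@o["moment"])
plan([(d["b"]+.046*z,r1)])
cv2.imwrite("pics/ins.png",cv2.resize(im[130:250,220:360],None,fx=4,fy=4,interpolation=cv2.INTER_CUBIC)[:,:,::-1])
E
python3 ins.py
```

```text
loc mm [ -0.5107   0.8604 126.5769] F loc [-1.3152  0.5375 -2.2781] M [-0.1195  0.5865  0.0365]
t 12.0167 p [0.5049 0.2169 0.2413] q [ 0.3497  0.3483  1.9138 -0.6083  0.5124  1.0754] F [ 1.218   0.1415 -1.588 ] g 0.027245374640290032
[-0.09, 0.03, 8.07, 0.05, -0.03, -0.01] dist 8.1 ang 0.1
```

Request:
{"fn": "apply_moves", "kwargs": {"series": [[0, 0, 0.7, 0, 0, 0, 0], [0, 0, 1.4, 0, 0, 0, 0], [0, 0, 2.1, 0, 0, 0, 0], [0, 0, 3, 0, 0, 0, 0], [0, 0, 3, 0, 0, 0, 0]]}}

```text
time: 12.43
position: [0.5196, 0.2126, 0.2133]
tool_rot: [0.762, 0.594, 0.158, 0.204]
ft_force: [-0.4, -0.2, -1.3]
grip_width: 0.0275
```

```bash
python3 ins.py
```

```text
loc mm [-0.6618  0.6704 96.2809] F loc [-0.9314  0.3332 -2.6302] M [-0.1035  0.557   0.0566]
t 12.6333 p [0.5194 0.2131 0.2151] q [ 0.3305  0.4064  1.9176 -0.669   0.4544  1.1296] F [-0.3478  0.0657 -1.6395] g 0.027178572039140675
[-0.08, 0.05, 5.06, 0.03, -0.02, -0.01] dist 5.1 ang 0.0
```

Request:
{"fn": "apply_moves", "kwargs": {"series": [[0, 0, 1, 0, 0, 0, 0], [0, 0, 2, 0, 0, 0, 0], [0, 0, 3, 0, 0, 0, 0], [0, 0, 4, 0, 0, 0, 0], [0, 0, 4.4, 0, 0, 0, 0]]}}

```text
time: 13.05
position: [0.5411, 0.2074, 0.1754]
tool_rot: [0.761, 0.594, 0.159, 0.204]
ft_force: [0.2, 0.1, -1.6]
grip_width: 0.0274
```

```bash
python3 ins.py
```

```text
loc mm [-0.7717  0.6096 52.0273] F loc [-0.7905 -0.251  -2.1955] M [-0.1642  0.521   0.0234]
t 13.25 p [0.5408 0.2078 0.1769] q [ 0.3043  0.4928  1.9147 -0.7815  0.3797  1.2321] F [-0.016  -0.309  -0.5379] g 0.027475869705201002
[-0.08, 0.05, 0.65, 0.02, -0.01, -0.01] dist 0.7 ang 0.0
```

Still free at 6 mm from home. I'll push until the collar seats.

Request:
{"fn": "apply_moves", "kwargs": {"series": [[0, 0, 0.2, 0, 0, 0, 0], [0, 0, 0.4, 0, 0, 0, 0], [0, 0, 0.6, 0, 0, 0, 0], [0, 0, 0.7, 0, 0, 0, 0], [0, 0, 0.7, 0, 0, 0, 0]]}}

```text
time: 13.67
position: [0.544, 0.2071, 0.1717]
tool_rot: [0.761, 0.594, 0.16, 0.204]
ft_force: [-2.7, -0.3, 2.3]
grip_width: 0.0274
```

```bash
python3 ins.py
```

```text
loc mm [-0.2426  0.9352 46.2653] F loc [-0.9806 -0.834   5.6787] M [-0.1161  0.5948  0.0337]
t 13.8667 p [0.544  0.2071 0.1717] q [ 0.3007  0.5051  1.9135 -0.8023  0.3694  1.2512] F [-4.1605  1.4641  5.6543] g 0.027359573590275403
[-0.09, 0.02, 0.03, 0.08, -0.04, -0.01] dist 0.1 ang 0.1
```

Contact force has risen by about 8 N at TCP height 46 mm, which is the expected home depth. I'll press slightly more, release and retract.

Request:
{"fn": "apply_moves", "kwargs": {"series": [[0, 0, 0.1, 0, 0, 0, 0], [0, 0, 0.1, 0, 0, 0, 0], [0, 0, 0, 0, 0, 0, 0], [0, 0, 0, 0, 0, 0, 0.8], [0, 0, 0, 0, 0, 0, 0.8]]}}

```text
time: 14.28
position: [0.5447, 0.2072, 0.1712]
tool_rot: [0.761, 0.594, 0.16, 0.204]
ft_force: [-0.7, 0.4, 0.8]
grip_width: 0.0344
```

Request:
{"fn": "apply_moves", "kwargs": {"series": [[0, 0, 0, 0, 0, 0, 0.8], [0, 0, 0, 0, 0, 0, 0.8], [0, 0, 0, 0, 0, 0, 0.8], [0, 0, 0, 0, 0, 0, 0.8], [0, 0, 0, 0, 0, 0, 0.8]]}}

```text
time: 14.7
position: [0.5442, 0.2069, 0.171]
tool_rot: [0.761, 0.594, 0.16, 0.204]
ft_force: [0.6, -0.3, -0.0]
grip_width: 0.065
```

Request:
{"fn": "apply_moves", "kwargs": {"series": [[0, 0, -2, 0, 0, 0, 0.8], [0, 0, -5, 0, 0, 0, 0.8], [0, 0, -8, 0, 0, 0, 0.8], [0, 0, -12, 0, 0, 0, 0.8], [0, 0, -16, 0, 0, 0, 0.8]]}}

```text
time: 15.12
position: [0.4651, 0.2262, 0.3101]
tool_rot: [0.762, 0.594, 0.159, 0.204]
ft_force: [0.9, 0.5, 1.1]
grip_width: 0.0698
```

```bash
python3 - <<'E'
from h import *
d=pts(np.load("v0.npy"));z=d["B"][:,2]
for i in range(5):
    W=robot.camera_params("wrist");o=robot.get_obs();im=robot.camera("wrist")
T=robot.camera_params("top");t=robot.camera("top");S=robot.camera_params("side");s=robot.camera("side")
X=np.array([d["b"]+.069*z,d["b"]+.019*z]);c=[]
for p,i in((W,im),(S,s),(T,t)):
    q=P(p,X);print(q.round(1));u,w=q[0].astype(int);k=i[max(w-35,0):,max(u-35,0):][:75,:70][:,:,::-1];print(max(w-35,0),max(u-35,0))
    c.append(cv2.resize(k,(260,279),interpolation=cv2.INTER_CUBIC))
cv2.imwrite("pics/fin.png",np.hstack(c));plan([])
E
```

```text
[[284.8 204.3]
 [284.7 191.8]]
169 249
[[251.9 151.1]
 [260.7 163. ]]
116 216
[[191.9 211.2]
 [196.3 205.6]]
176 156
t 15.4667 p [0.4662 0.2258 0.3081] q [ 0.4042  0.2062  1.8836 -0.4984  0.6856  0.9807] F [ 0.2364  0.3556 -0.4764] g 0.06965082665899582
```

View pics/fin.png

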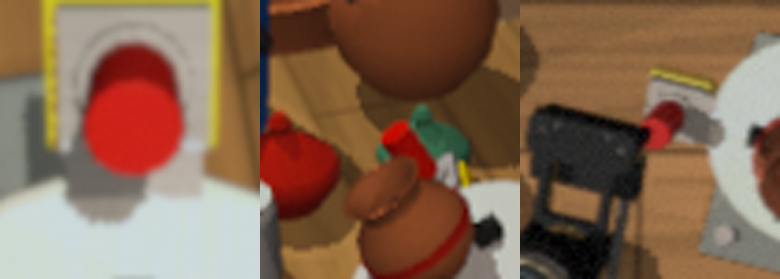

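The released pin stands with its collar flat on the lug. Its head top is at (285,203), against a predicted (285,204) for fully home and aligned. The gripper is clear, so I'm handing in.

```bash
python3 -c "
from rig import robot
print(robot.hand_in())"
```

```text
the job is handed in; nothing more can be done
None
```

I locked the wheel and handed the job in at about 15.5 s. I turned the wheel by its handle from about 0.42 rad to lined up, then took the red-headed pin from the rack. I pushed it through both holes until the collar seated, let go and backed the gripper about 14 cm away.

- **Alignment:** before insertion, the top and wrist views put the wheel within about 0.01 rad of lined up, and the lug and bracket within 1 mm of each other.
- **Insertion:** the pin met no noticeable resistance on the way in. Contact force rose by about 8 N at the expected home depth.
- **After release:** the wrist picture shows the collar flat on the lug. The pin's head is about 1 pixel from where a fully home pin should appear.
- **Bystanders:** none looked disturbed in the pictures I viewed. I did not measure the spare pins, pots, tin or brush again after the insertion.

No check failed. The one disagreement was a spacing of about 48 mm between the red and green pins in a wrist picture, where the rack should have 56 mm. I blamed my rough reading of the green pin, and the red pin checked out in a closer picture before I gripped it.

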